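Fit a bayonet lens to the under-board camera and clamp the camera under the board

TASK

Fit the tall lens to the up-looking inspection camera: set its two lugs into the slots of the mount, push it down against the spring, turn it a quarter turn clockwise (seen from above) and let it rise into its lock. Then loosen the clamp knob on the camera carriage, slide the carriage along its rail fully to the stop under the board bridge, and turn the knob fully tight again. Leave the short lens, the two bottles, the jar and the eye loupe standing where they are.

Things in the scene. Friction and masses are not known exactly. Their poses are not given: they have to be found in the camera images.
- tall_lens: The lens to fit, 60 mm high, 100 to 190 g, standing at any yaw. Origin: centre of underside, z up. Steel tube 27 mm across (0 to 14 mm up) with a lug at +x and -x (9 mm wide, 2 to 6 mm up, to 18 mm from the axis); black knurled barrel 40 mm across (13.5 to 48 mm up), the grip; front ring 43 mm across. A thumbscrew on +x, 54 mm up, sticks out to 31 mm: close the fingers roughly along y.
- short_lens: A lens with the same bayonet that is not wanted: only 38 mm high, with a 51 mm wide front ring and a thumbscrew to 35 mm from its axis. Loose, leave it alone. Origin: centre of its underside.
- mount (a point): Centre of the top face of the camera's bayonet mount, 80 mm above the bench; moves with the carriage. z up, x along the rail to the bridge. Steel ring 47 mm across, bore 29.6 mm, with two lug slots (11.5 mm wide, white marks outside) at +x and -x. The lens enters with its x along this x, either way round. Its underside must be pressed 11.5 mm below this point to turn; at 13.5 mm it bottoms.
- spring_plate (a joint): Sprung plate in the mount's bore, in m pressed down: 0 = free, its face 7 mm below the mount's face; full press by the lens about 0.0065. 4 N at first touch, 9 N at full press. Pressed fully, the lens turns 90 degrees clockwise from above to a stop; let go there, the spring lifts its lugs into notches: underside then 9.5 mm below the mount's face, lens x along the mount's y, this joint about 0.0025.
- carriage (a joint): Slide of the camera carriage along the rail, in m: parked near 0 (starts from 0 to 0.02), 0.12 = at the stop, the lens then under the middle of the bridge. Free, it slides with 1 to 2 N; with the knob tight it is held against about 10 N.
- clamp (a joint): Turn of the clamp knob, in rad: 0 = fully tight, grows anticlockwise (seen from above) to 1.4 = fully loose; it grips below about 1.0. It takes up to 0.25 N m and stays where it is left.
- knob (a point): Middle of the clamp knob: black, round, lobed, 38 mm across and 22 mm high on an upright stem; this point is on its axis, 11 mm below its top, 89 mm above the bench, 110 mm behind the mount along the rail. It moves with the carriage, which can be pushed by it.
- rail: Fixed aluminium rail on the bench, 60 mm wide, 18 mm high. Origin on the bench on its centre line, under the middle of the bridge; x along the rail to its end stop, z up. It runs from x = -0.268 to 0.056 m. Mount at x = -0.12 plus the carriage value. The bridge, a grey frame holding a board over the rail, covers x = -0.032 to 0.032, y = -0.081 to 0.081; underside 138 mm, top 152 mm above the bench.
- brown_bottle: Bystander: brown bottle with a white cap, 37 mm across, 82 mm high; it and the two lenses stand in three places that may be swapped. Origin: centre of the underside.
- small_bottle: Bystander: small bottle with a red cap, 28 mm across, 74 mm high. Origin: centre of the underside.
- jar: Bystander: grey jar with a white lid, 45 mm across, 37 mm high. Origin: centre of the underside.
- eye_loupe: Bystander: black eye loupe, 34 mm across, 27 mm high. Origin: centre of the underside.
- card_tray: Fixed open cardboard tray beside the lenses, outside 204 mm along its x, 374 mm along its y, walls 33 mm high; a few low parts lie in it. Origin: centre of its underside.
- solder_station: Fixed soldering equipment in the right-hand corner of the bench: everything right of y = -0.40 m, with its iron stands, reel and leads up to 0.22 m high, is to be kept clear of. Origin: underside of the station.

How it is judged:
By the outcome, as a careful person would: the job done as asked, in the order asked, and still so for the second after the job is handed in, with the robot touching nothing.
It also fails if it takes over 66 s, if anything falls off the work surface, if the arm or the gripper's body presses on something with over 40 N, if the wrist force passes 120 N, or if a joint passes its speed limit or range.

ROBOT

A 6-joint arm with a two-finger parallel gripper is mounted at the origin on a cart in front of the work surface, level with it; the furniture and walls round the work are solid. World frame = base frame: x ahead of the robot, y to its left, z up, the work surface at z = 0. Lengths are in m, angles in rad, forces in N, time in s.
With the tool pointing down it reaches from about 0.325 to 0.9 m from the base axis. Payload 6.1 kg.
Tool frame: the origin (TCP) lies at the very end of the fingers, on their centre line; the grasp point (between the pads) lies 19 mm behind it; z points along the fingers, y is the direction in which the jaws open and shut (so a half turn about z gives the same grasp; the last joint's range is limited). The gripper opens to 85 mm and grips with 20 to 120 N. Pads are 22 mm wide; open, the fingers measure 114 mm over their backs; the gripper's body (76 mm by 85 mm) begins 54 mm behind the grasp point. The pads swing forward as they close: fully open they stand 13 mm farther back than shut.
Start: joints at [1.216, 0.22, 1.526, -0, 1.395, -0.126], TCP at [0.142, 0.609, 0.231] pointing down, gripper open.
Joint ranges: [-2.98, 2.98], [-0.91, 2.08], [0.09, 2.57], [-1.24, 4.39], [0.2, 2.65], [-2.68, 2.68]. Speed limits (rad/s): [2.57, 2.57, 3.01, 3.14, 3.14, 3.14].

INTERFACE

Orientations are given as a unit quaternion [w, x, y, z].
In Python, from bench import robot gives the robot as it stands. The module is installed in compiled form; this text tells all that it offers.
- The arm moves only by the tool play_rows, never from a script. Its argument "rows" is a list of rows, each a list of 7 numbers: the finger opening in mm, from 0 to 85.4, then the shift along the tool's x, y, z in mm, then the turn, a rotation vector about the tool's x, y, z in degrees. In form: [[hand, x, y, z, wx, wy, wz], ...]. A call has 1 to 20 rows; each row is the pose to reach, as a shift and turn from the pose commanded when the call began, along the tool's axes at that moment; what a row does not reach only later rows make up. A row lasts 1/10 s, in which the tool goes at most 50 mm and 8.59 degrees, less where a joint would pass 70% of its speed; a pose out of reach is approached as far as the arm can. A call with a gripper value outside its range is refused whole. The fingers move at their own pace and stop on an object; "newtons" is the grip in N (left out, the last holds). Time passes only in rows, so rows that repeat a pose let the fingers close. It gives the time, the measured TCP pose, the force and the opening at its end, in the units of the state.
- robot.state(): the state, without advancing time (a new reading comes with each control period).
- robot.capture(name): name is "scene" or "top" or "wrist"; returns a dict with "img" (384x512x3 uint8, blue, green, red), "intrinsics" (3x3 intrinsics, pixels), "camera_from_world" (4x4, takes a point from world to camera coordinates); the wrist camera has in their place "tool_from_camera" (4x4, takes a point from camera to tool coordinates, whose origin is the TCP and whose axes are the flange's). Camera axes: x right, y up, looking along -z (the intrinsics and any distortion apply to the point x, -y, -z); pixel columns grow to the right and rows downward; lengths in m; the calibration is good to about 2 mm. A picture is of the moment at which its call begins: read the wrist's pose just before it. There is no depth.
- robot.sign_off(): hands the job in, once; it reports no verdict.
The state is a dict: "t": time; "q": joint angles; "qvel": joint speeds; "joint_efforts": joint torques, N m; "position": TCP position; "orientation": TCP orientation; "ft_force": force on the tool from outside, world axes, zero at the start; "torque": the same for the moment, N m; "opening": finger opening in m.
Only numpy, scipy, OpenCV 4.12 (cv2) and the standard library are available. Lean on these libraries where they do the work, as an engineer would, in place of code of your own. Each camera call takes 0.05 s, during which the arm holds its last target.

## Working session

There is one attempt and no reset: what is moved stays moved. The work goes in short steps, Python scripts to look and compute and a tool call to move; the robot and the scene stay as the last step left them, time stands still between calls to the robot, and variables do not carry over. Pictures are saved under pics/ and viewed, and the job is handed in when it is done.

Besides the shell and the picture viewer there is one more tool, called after "Call:" by a JSON object that holds its "name" and its "arguments". play_rows: Moves the arm, as the interface text tells. Its arguments: {"type":"object","properties":{"rows":{"type":"array","items":{"type":"array","items":{"type":"number"}}},"newtons":{"type":"number"}},"required":["rows"]}

```bash
mkdir -p pics; cat > h.py <<'E'
import numpy as np, cv2
from bench import robot
from scipy.spatial.transform import Rotation as R
def cap(n,fn=None):
    s=robot.state(); d=robot.capture(n)
    if fn: cv2.imwrite('pics/'+fn,d['img'])
    K=np.array(d['intrinsics'])
    if n=='wrist':
        T=np.eye(4); q=s['orientation']; T[:3,:3]=R.from_quat([q[1],q[2],q[3],q[0]]).as_matrix(); T[:3,3]=s['position']
        C=T@np.array(d['tool_from_camera'])
    else: C=np.linalg.inv(np.array(d['camera_from_world']))
    return d['img'],K,C,d
def ray(K,C,u,v):
    p=np.linalg.inv(K)@np.array([u,v,1.]); p=np.array([p[0],-p[1],-p[2]])
    return C[:3,3],C[:3,:3]@p
def onz(K,C,u,v,z):
    o,d=ray(K,C,u,v); return o+d*(z-o[2])/d[2]
def proj(K,C,P):
    c=np.linalg.inv(C)@np.append(P,1); p=K@np.array([c[0],-c[1],-c[2]]); return p[:2]/p[2]
E
python3 - <<'E'
from h import *
for n in ['scene','top','wrist']:
    i,K,C,d=cap(n,n+'0.png'); print(n,d.keys(),K.round(1).tolist(),C.round(3).tolist())
s=robot.state();print(s)
E
```

```text
scene dict_keys(['img', 'intrinsics', 'camera_from_world']) [[353.3, 0.0, 260.6], [0.0, 353.3, 188.9], [0.0, 0.0, 1.0]] [[-0.708, 0.332, -0.623, -0.209], [-0.706, -0.336, 0.623, 0.637], [-0.003, 0.881, 0.473, 0.651], [0.0, 0.0, 0.0, 1.0]]
top dict_keys(['img', 'intrinsics', 'camera_from_world']) [[366.6, 0.0, 255.1], [0.0, 366.6, 190.7], [0.0, 0.0, 1.0]] [[0.007, 0.981, -0.192, 0.25], [-1.0, 0.008, 0.002, -0.09], [0.003, 0.192, 0.981, 1.418], [0.0, 0.0, 0.0, 1.0]]
wrist dict_keys(['img', 'intrinsics', 'tool_from_camera']) [[315.0, 0.0, 249.8], [0.0, 315.0, 187.1], [0.0, 0.0, 1.0]] [[0.226, -0.922, -0.316, 0.06], [0.974, 0.213, 0.076, 0.626], [-0.002, -0.324, 0.946, 0.372], [0.0, 0.0, 0.0, 1.0]]
{'t': 0.15, 'q': array([ 1.21586408e+00,  2.21048860e-01,  1.52733738e+00, -8.50513569e-06,
        1.39469610e+00, -1.26115334e-01]), 'qvel': array([-3.29900490e-04, -4.07988498e-03, -3.49948126e-03, -1.77351404e-04,
        3.19650376e-04,  5.94012255e-05]), 'joint_efforts': array([ 1.29969801e-03, -4.97481036e+01, -3.89905500e+01, -1.11819435e-05,
        7.13896996e-03, -3.17205760e-06]), 'position': array([0.14162112, 0.60827271, 0.23045392]), 'orientation': array([-1.73364408e-04,  1.14158255e-01,  9.93462298e-01, -7.24398962e-04]), 'ft_force': array([ 0.74457295, -0.18746735, -0.37651061]), 'torque': array([ 0.05399675,  0.02266891, -0.04670597]), 'opening': 0.08521904802593437}
```

View pics/scene0.png

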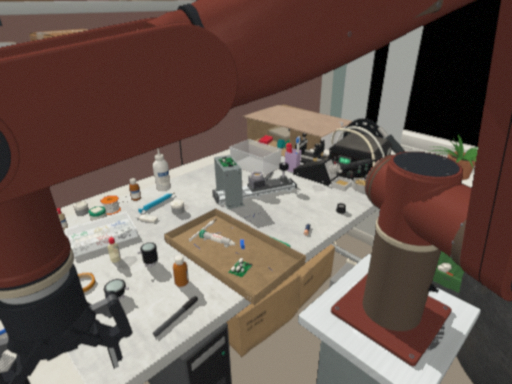

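View pics/top0.png

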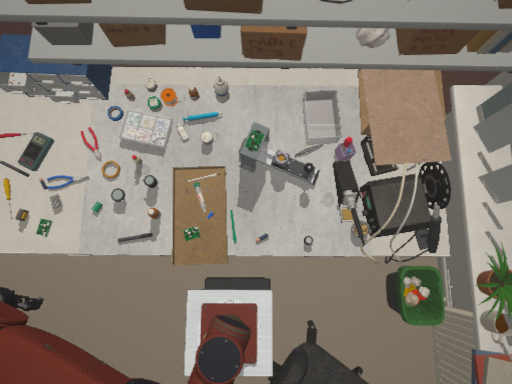

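View pics/wrist0.png

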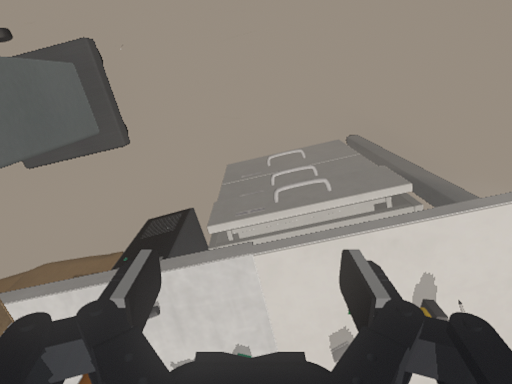

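```bash
python3 - <<'E'
import cv2
i=cv2.imread('pics/top0.png')
cv2.imwrite('pics/topA.png',cv2.resize(i[120:250,90:220],(780,780),interpolation=2)[:600])
cv2.imwrite('pics/topB.png',cv2.resize(i[110:220,225:335],None,fx=5.4,fy=5.4,interpolation=2))
j=cv2.imread('pics/scene0.png')
cv2.imwrite('pics/scA.png',cv2.resize(j[130:310,60:320],None,fx=3,fy=3,interpolation=2))
E
```

```text
(no output)
```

View pics/topA.png

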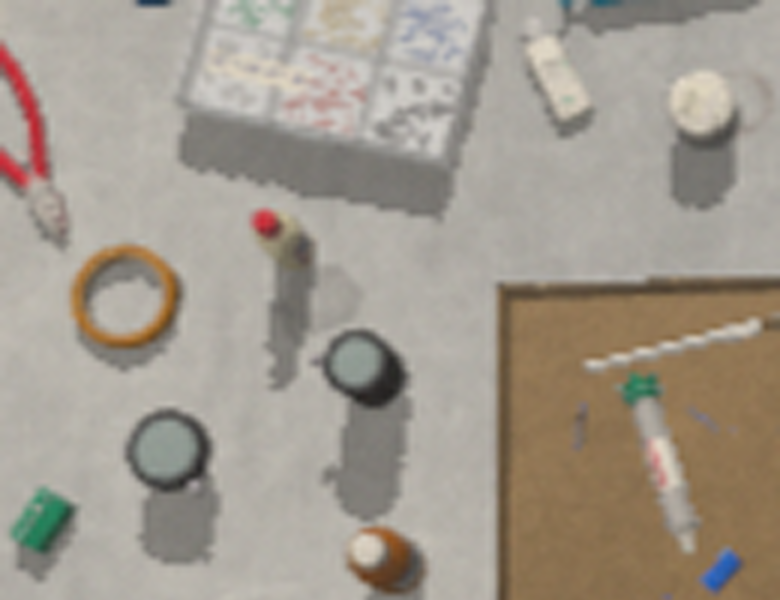

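View pics/topB.png

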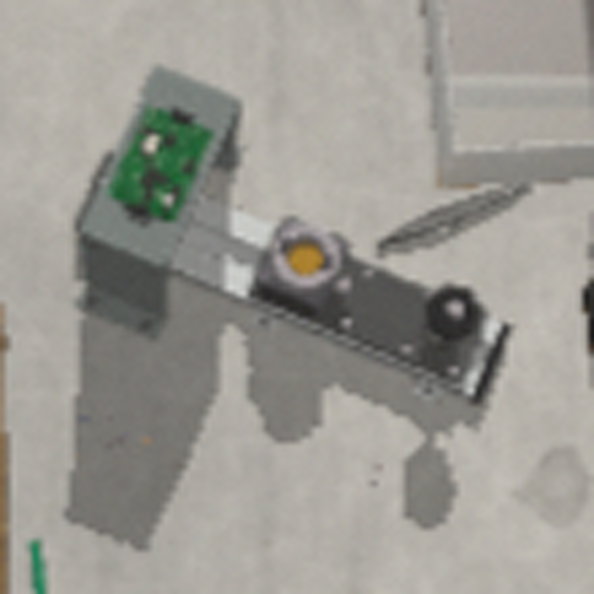

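View pics/scA.png

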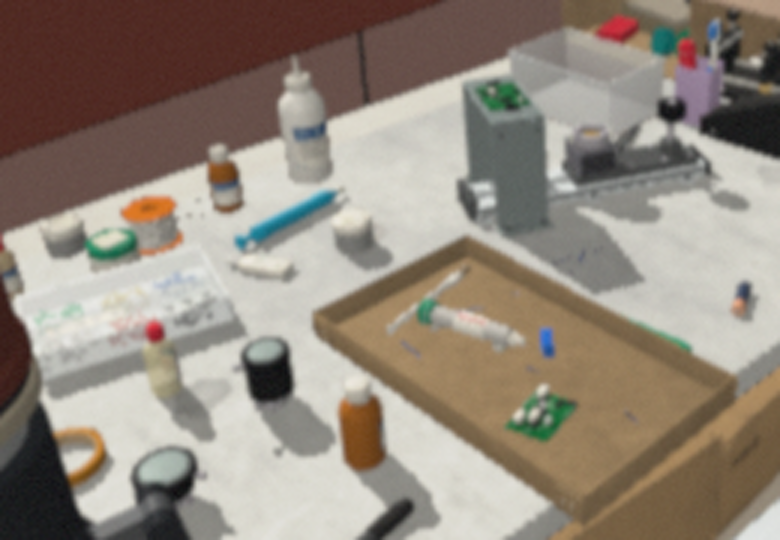

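```bash
python3 - <<'E'
from h import *
i,K,C,d=cap('top')
for n,u,v,z in [('tall',149.5,180.3,.06),('short',117.8,194.5,.038),('red',134.2,157,.074),('brown',151.5,211.5,.082),('mount',281,157.8,.08),('plate',281.3,158.3,.073),('knob',308.7,167,.1),('jar',207,137,.037),('loupe',308,240,.027)]:
    print(n,onz(K,C,u,v,z).round(4))
m=onz(K,C,281,157.8,.08);k=onz(K,C,308.7,167,.1);print(np.linalg.norm((m-k)[:2]),np.degrees(np.arctan2(*(m-k)[[1,0]])))
c=(m-k)
i2=i.copy()
E
```

```text
tall [0.5521 0.3077 0.06  ]
short [0.5004 0.4318 0.038 ]
red [0.6392 0.3674 0.074 ]
brown [0.43   0.2867 0.082 ]
mount [ 0.6388 -0.1901  0.08  ]
plate [ 0.6389 -0.1917  0.073 ]
knob [ 0.5984 -0.2912  0.1   ]
jar [0.7342 0.0985 0.037 ]
loupe [ 0.3337 -0.2937  0.027 ]
0.10890413245328302 68.22101425147132
```

Call:
{"name": "play_rows", "arguments": {"rows": [[85,-468,-199,0,0,0,77],[85,-468,-199,0,0,0,77],[85,-468,-199,0,0,0,77],[85,-468,-199,0,0,0,77],[85,-468,-199,0,0,0,77],[85,-468,-199,0,0,0,77],[85,-468,-199,0,0,0,77],[85,-468,-199,0,0,0,77],[85,-468,-199,0,0,0,77],[85,-468,-199,0,0,0,77],[85,-468,-199,0,0,0,77],[85,-468,-199,0,0,0,77],[85,-468,-199,0,0,0,77],[85,-468,-199,0,0,0,77]]}}

```text
t: 1.6
position: [0.5511, 0.31, 0.2312]
orientation: [-0.0, 0.707, 0.707, -0.0]
ft_force: [0.4, -0.0, -0.4]
opening: 0.0851
```

```bash
python3 - <<'E'
from h import *
i,K,C,d=cap('wrist','w1.png');print(C.round(4).tolist());print(robot.state()['q'])
print(np.array(d['tool_from_camera']).round(4).tolist())
E
```

```text
[[1.0, -0.0007, 0.0, 0.5511], [0.0007, 0.9459, 0.3245, 0.3924], [-0.0002, -0.3245, 0.9459, 0.3731], [0.0, 0.0, 0.0, 1.0]]
[3.87723887e-01 2.37917379e-01 1.50579504e+00 3.01938697e-04
 1.39809579e+00 3.87340668e-01]
[[0.0005, 0.9458, 0.3247, 0.0823], [1.0, -0.0003, -0.0006, -0.0001], [-0.0004, 0.3247, -0.9458, -0.1419], [0.0, 0.0, 0.0, 1.0]]
```

View pics/w1.png

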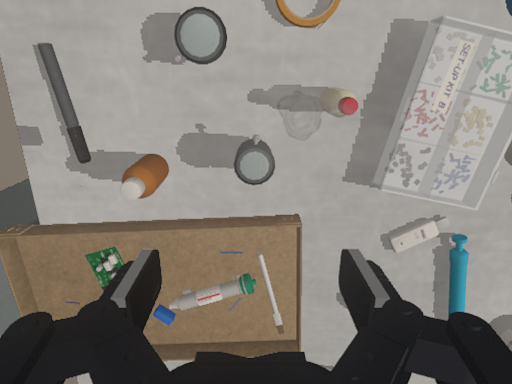

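```bash
python3 - <<'E'
from h import *
i,K,C,d=cap('wrist')
c=cv2.resize(i[120:200,205:305],None,fx=7,fy=7,interpolation=cv2.INTER_CUBIC)
cv2.imwrite('pics/w1c.png',c)
# glass: blob near (255,166)
hsv=cv2.cvtColor(i,cv2.COLOR_BGR2HSV); print(i[166,255],hsv[166,255],i[149,255],i[180,255],i[139,257])
g=np.abs(i.astype(int)-i[166,255].astype(int)).sum(2)<40
n,l,st,ce=cv2.connectedComponentsWithStats(g.astype(np.uint8)); k=l[166,255];print(st[k],ce[k])
u,v=ce[k]
for z in(.058,.06):print(onz(K,C,u,v,z))
print(onz(K,C,257,139,.054))
E
```

```text
[145 150 144] [ 65  10 150] [103 106 108] [93 95 95] [162 161 167]
[241 152  28  28 608] [254.28618421 165.20230263]
[0.55578384 0.30816276 0.058     ]
[0.55575393 0.3086972  0.06      ]
[0.5584565  0.33463915 0.054     ]
```

View pics/w1c.png

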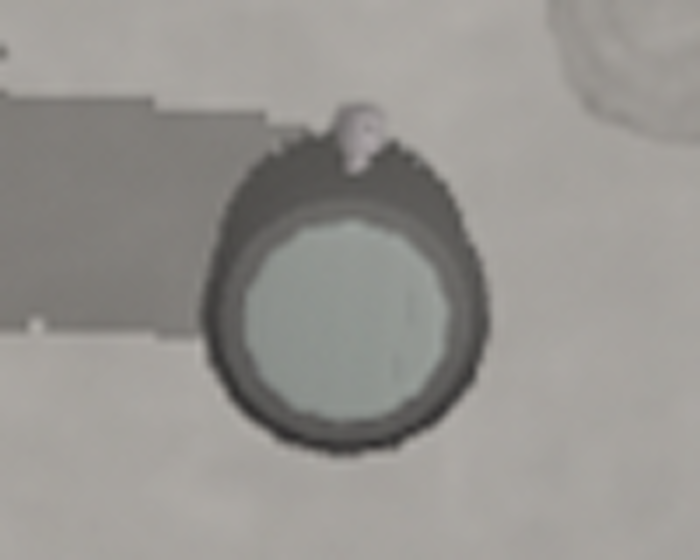

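Call:
{"name": "play_rows", "arguments": {"rows": [[85,-1.5,4.6,50,0,0,0],[85,-1.5,4.6,90,0,0,0],[85,-1.5,4.6,100,0,0,0],[85,-1.5,4.6,100,0,0,0],[85,-1.5,4.6,100,0,0,0]]}}

```text
t: 2.2
position: [0.5579, 0.3082, 0.1335]
orientation: [0.001, 0.708, 0.707, 0.001]
ft_force: [0.6, -0.2, 1.5]
opening: 0.0848
```

```bash
python3 - <<'E'
from h import *
i,K,C,d=cap('wrist','w2.png')
u0,v0=proj(K,C,[.5557,.3085,.06]);print(u0,v0)
u0,v0=int(u0),int(v0)
c=cv2.resize(i[v0-60:v0+40,u0-60:u0+60],None,fx=6,fy=6,interpolation=cv2.INTER_CUBIC);cv2.imwrite('pics/w2c.png',c)
g=np.abs(i.astype(int)-i[v0,u0].astype(int)).sum(2)<45
n,l,st,ce=cv2.connectedComponentsWithStats(g.astype(np.uint8)); k=l[v0,u0];print(st[k],ce[k])
for z in(.058,.06):print(onz(K,C,*ce[k],z))
print(u0-60,v0-60, robot.state()['position'])
E
```

```text
246.4112943185488 197.63070611544939
[ 227  179   40   38 1179] [246.24936387 197.28329092]
[0.55556407 0.30801451 0.058     ]
[0.55558277 0.30877173 0.06      ]
186 137 [0.55851948 0.30828962 0.13434076]
```

View pics/w2c.png

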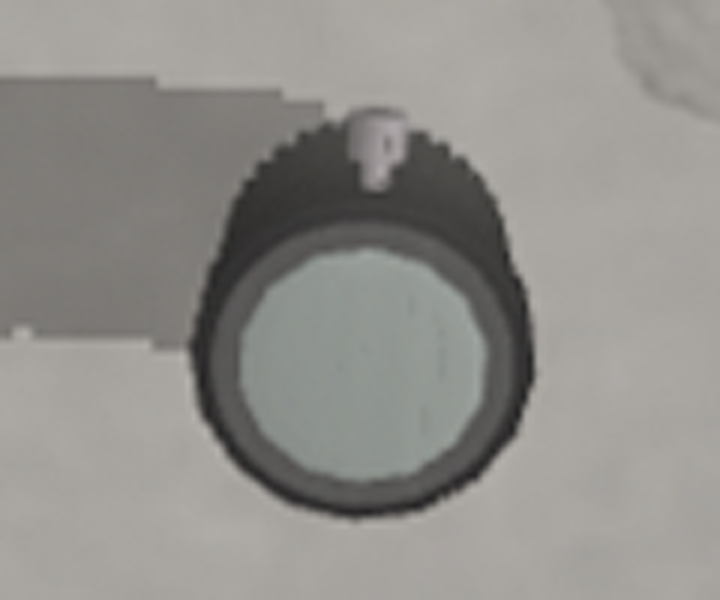

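```bash
python3 - <<'E'
from h import *
i,K,C,d=cap('wrist')
c=np.array([.5556,.3085])
for u,v in [(248.8,160.7),(248.5,167.8)]:
    p=onz(K,C,u,v,.054);print(p,np.linalg.norm(p[:2]-c),np.degrees(np.arctan2(*(p[:2]-c)[::-1])))
s=robot.state();print(s['position'],s['orientation'],s['q'])
E
```

```text
[0.55819381 0.33469555 0.054     ] 0.026323655738492734 84.3451569036487
[0.55796487 0.32936781 0.054     ] 0.02100138075535001 83.53446079133859
[0.55872215 0.30821835 0.13452273] [0.00097059 0.70764551 0.70656332 0.00227332] [3.80614608e-01 3.28558930e-01 1.58266431e+00 2.61925882e-06
 1.22542572e+00 3.82144184e-01]
```

Call:
{"name": "play_rows", "arguments": {"rows": [[85,0.5,-1,20,0,0,6],[85,0.5,-1,20,0,0,6],[85,0.5,-1,20,0,0,6],[85,0.5,-1,20,0,0,6],[85,0.5,-1,20,0,0,6],[85,0.5,-1,20,0,0,6]]}}

```text
t: 2.9
position: [0.5565, 0.3079, 0.1121]
orientation: [0.0, 0.744, 0.669, 0.001]
ft_force: [0.7, 0.2, 0.5]
opening: 0.0849
```

```bash
python3 - <<'E'
from h import *
i,K,C,d=cap('wrist','w3.png')
s=robot.state();print(s['position'],s['orientation'],s['qvel'])
u0,v0=map(int,proj(K,C,[.5556,.3085,.06]))
g=np.abs(i.astype(int)-i[v0,u0].astype(int)).sum(2)<45
n,l,st,ce=cv2.connectedComponentsWithStats(g.astype(np.uint8)); k=l[v0,u0];print(st[k],ce[k])
print(onz(K,C,*ce[k],.059))
E
```

```text
[0.5563262  0.30785305 0.11188361] [1.41329689e-04 7.43627319e-01 6.68594236e-01 3.72184450e-04] [-9.38324403e-05  2.68552214e-03  3.81223870e-03 -1.53950950e-03
 -8.88083990e-04  4.03943570e-03]
[ 226  188   44   42 1414] [247.87765205 208.25954738]
[0.55546896 0.30843545 0.059     ]
```

View pics/w3.png

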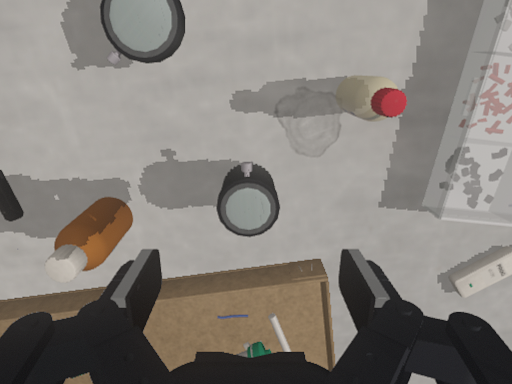

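Call:
{"name": "play_rows", "arguments": {"newtons": 60, "rows": [[85,0.5,0,40,0,0,0],[85,0.5,0,75,0,0,0],[85,0.5,0,94,0,0,0],[85,0.5,0,94,0,0,0],[85,0.5,0,94,0,0,0],[60,0.5,0,94,0,0,0],[48,0.5,0,94,0,0,0],[48,0.5,0,94,0,0,0],[48,0.5,0,94,0,0,0]]}}

```text
t: 3.85
position: [0.5566, 0.3085, 0.0182]
orientation: [0.0, 0.744, 0.668, 0.001]
ft_force: [-0.6, 0.2, -0.8]
opening: 0.0476
```

```bash
python3 - <<'E'
from h import *
i,K,C,d=cap('wrist','w4.png')
s=robot.state();print(s['position'],s['orientation'],s['opening'])
i,K,C,d=cap('scene','s4.png')
cv2.imwrite('pics/s4c.png',cv2.resize(i[200:330,60:220],None,fx=4.5,fy=4.5,interpolation=2))
E
```

```text
[0.5563966  0.30839978 0.01793316] [1.52882827e-04 7.43771328e-01 6.68433988e-01 4.37946382e-04] 0.04803470968978513
```

View pics/w4.png

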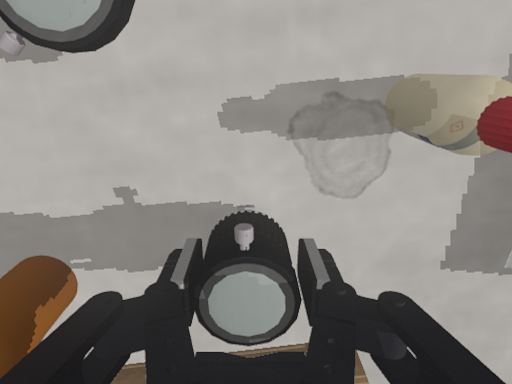

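View pics/s4c.png

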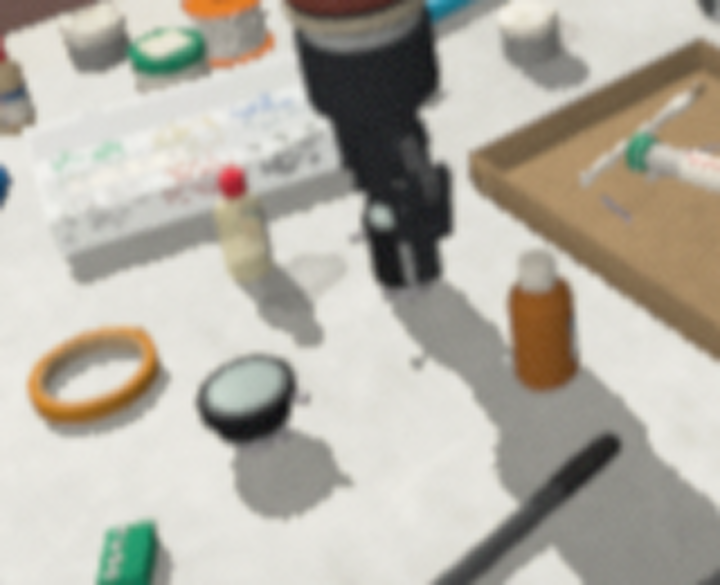

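Call:
{"name": "play_rows", "arguments": {"newtons": 60, "rows": [[42,0,-0.8,0,0,0,0],[38,0,-0.8,0,0,0,0],[34,0,-0.8,0,0,0,0],[34,0,-0.8,0,0,0,0],[34,0,-0.8,0,0,0,0]]}}

```text
t: 4.45
position: [0.5557, 0.3084, 0.0178]
orientation: [0.0, 0.744, 0.668, 0.0]
ft_force: [0.5, 0.0, 4.5]
opening: 0.0411
```

```bash
python3 - <<'E'
from h import *
i,K,C,d=cap('wrist','w5.png')
s=robot.state();print(s['position'],s['orientation'],s['opening'])
cv2.imwrite('pics/w5c.png',cv2.resize(i[190:384,150:350],None,fx=3,fy=3,interpolation=2))
E
```

```text
[0.5557186  0.30845186 0.01777701] [1.79733474e-04 7.43785984e-01 6.68417684e-01 4.20775447e-04] 0.041007583431141144
```

View pics/w5c.png

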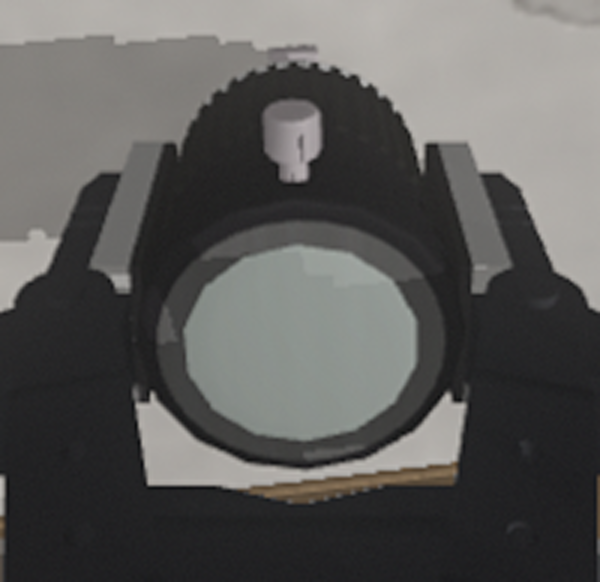

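```bash
cat >> h.py <<'E'
def lensintool(i,K,d,ztop=-.042):
    # glass centre in tool frame
    T=np.array(d['tool_from_camera'])
    u0,v0=map(int,proj(K,T,[0,0,ztop]))
    g=np.abs(i.astype(int)-i[v0,u0].astype(int)).sum(2)<45
    n,l,st,ce=cv2.connectedComponentsWithStats(g.astype(np.uint8)); k=l[v0,u0]
    m=(l==k).astype(np.uint8); cs,_=cv2.findContours(m,0,2); h=cv2.convexHull(max(cs,key=cv2.contourArea))
    e=cv2.fitEllipse(h)
    return onz(K,T,*ce[k],ztop)*1000,onz(K,T,*e[0],ztop)*1000,st[k],e
E
python3 - <<'E'
from h import *
i,K,C,d=cap('wrist')
print(lensintool(i,K,d))
T=np.array(d['tool_from_camera'])
# screw head at crop (292,130)
p=onz(K,T,150+292/3,190+135/3,-.036);print(p)
E
```

```text
(array([  0.68364446,   0.23182734, -42.        ]), array([  0.76177125,   0.24914215, -42.        ]), array([ 212,  272,   76,   64, 3791], dtype=int32), ((250.0779571533203, 303.62255859375), (63.5977897644043, 76.81315612792969), 89.33470916748047))
[ 0.02701417 -0.00079259 -0.036     ]
```

Call:
{"name": "play_rows", "arguments": {"rows": [[34,0,0,-10,0,0,0],[34,0,0,-50,0,0,0],[34,0,0,-95,0,0,0],[34,0,0,-140,0,0,0],[34,0,0,-160,0,0,0],[34,0,0,-160,0,0,0],[34,0,0,-160,0,0,0]]}}

```text
t: 5.25
position: [0.5544, 0.3081, 0.1762]
orientation: [-0.0, 0.744, 0.668, -0.001]
ft_force: [-0.0, -0.3, -1.8]
opening: 0.0409
```

```bash
python3 - <<'E'
from h import *
i,K,C,d=cap('wrist','w6.png')
print(lensintool(i,K,d)); s=robot.state();print(s['position'],s['orientation'],s['opening'],s['ft_force'])
i,K,C,d=cap('scene','s6.png')
cv2.imwrite('pics/s6c.png',cv2.resize(i[150:300,60:260],None,fx=4,fy=4,interpolation=2))
E
```

```text
(array([  0.68614739,   0.23162145, -42.        ]), array([  0.79161886,   0.30337313, -42.        ]), array([ 212,  272,   76,   64, 3776], dtype=int32), ((250.21517944335938, 303.5618591308594), (63.537776947021484, 76.63249206542969), 89.98719787597656))
[0.55371923 0.30776151 0.1747782 ] [-7.43044348e-04  7.43767036e-01  6.68435729e-01 -1.92879717e-03] 0.04087590375797638 [-0.74076444 -0.12216319 -2.19718901]
```

View pics/s6c.png

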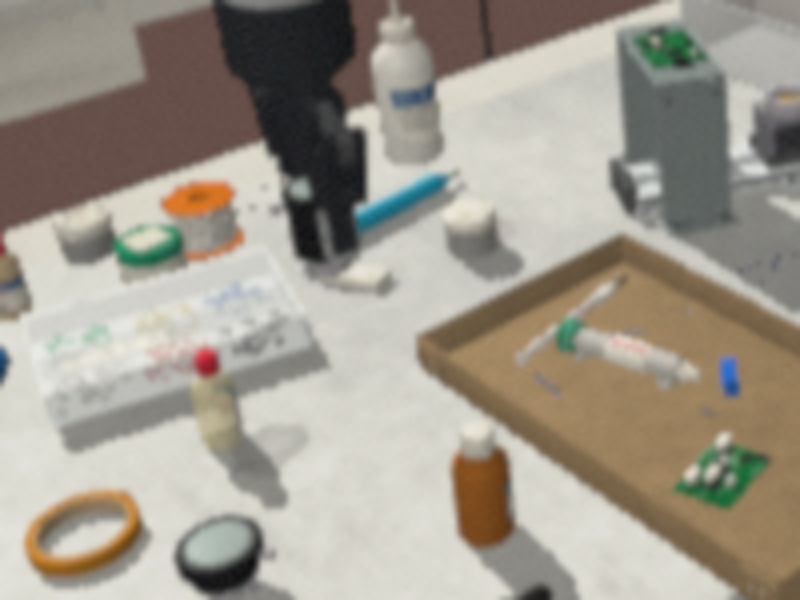

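View pics/w6.png

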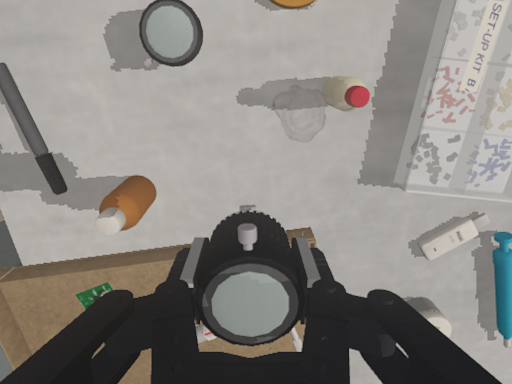

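Call:
{"name": "play_rows", "arguments": {"rows": [[34,0,0,-40,0,0,0],[34,-560,114,-40,0,0,18],[34,-560,114,-40,0,0,18],[34,-560,114,-40,0,0,18],[34,-560,114,-40,0,0,18],[34,-560,114,-40,0,0,18],[34,-560,114,-40,0,0,18],[34,-560,114,-40,0,0,18],[34,-560,114,-40,0,0,18],[34,-560,114,-40,0,0,18],[34,-560,114,-40,0,0,18],[34,-560,114,-40,0,0,18],[34,-560,114,-40,0,0,18],[34,-560,114,-30,0,0,18],[34,-560,114,-30,0,0,18],[34,-560,114,-30,0,0,18],[34,-560,114,-30,0,0,18],[34,-560,114,-30,0,0,18]]}}

```text
t: 7.15
position: [0.6095, -0.2593, 0.2078]
orientation: [0.0, 0.839, 0.545, 0.0]
ft_force: [0.0, 0.5, -0.5]
opening: 0.0411
```

```bash
python3 - <<'E'
from h import *
i,K,C,d=cap('wrist','w7.png')
print(lensintool(i,K,d)); s=robot.state();print(s['position'],s['orientation'],s['opening'],s['ft_force'],s['q'])
E
```

```text
(array([  0.75712456,   0.4952622 , -42.        ]), array([  0.9803034 ,   0.64351655, -42.        ]), array([ 212,  272,   76,   64, 3733], dtype=int32), ((250.0913543701172, 303.38616943359375), (63.44154739379883, 76.5891342163086), 89.11834716796875))
[ 0.6094293  -0.25955635  0.20783584] [2.82429572e-04 8.38765376e-01 5.44492914e-01 1.76621142e-04] 0.041308988635084816 [ 0.08373568 -0.39340025 -1.70471378] [-5.21601823e-01  3.23764652e-01  1.44591603e+00  5.80106025e-05
  1.37124819e+00 -1.02385915e-01]
```

View pics/w7.png

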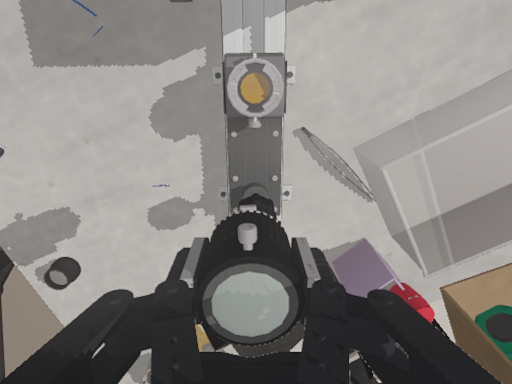

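```bash
python3 - <<'E'
import cv2
i=cv2.imread('pics/w7.png')
cv2.imwrite('pics/w7c.png',cv2.resize(i[40:140,200:310],None,fx=6,fy=6,interpolation=2))
E
```

```text
(no output)
```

View pics/w7c.png

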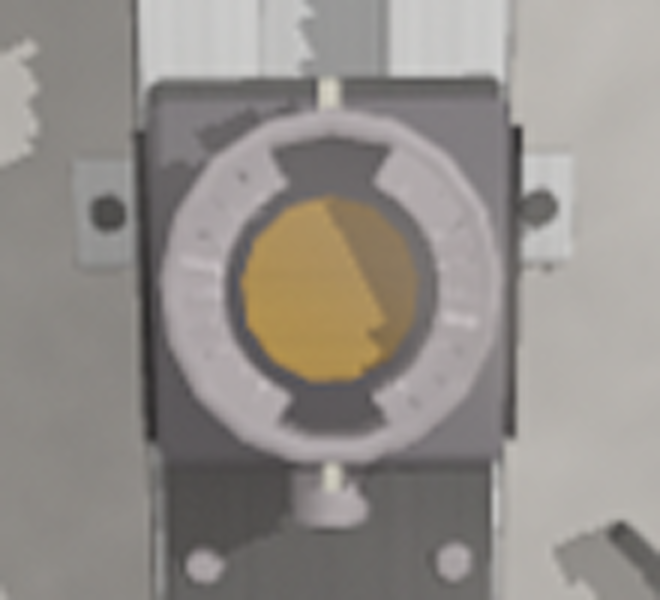

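```bash
python3 - <<'E'
from h import *
i,K,C,d=cap('wrist')
T=np.array(d['tool_from_camera']); s=robot.state(); z=s['position'][2]-.08
print(s['position'])
f=lambda u,v,z: onz(K,T,199.6+u/6,39.6+v/6,z)*1000
print('c',f(331.5,286.5,z)); print('edges',f(163,286,z),f(500,286,z),f(331,110,z),f(331,463,z))
print('bore',f(225,287,z),f(438,287,z),'slots',f(331,140,z),f(331,435,z))
print('marks',f(330,92,z+.004),f(331,477,z+.004))
print('world c',onz(K,C,199.6+331.5/6,39.6+286.5/6,.08))
# lug check: lens lug at pixel (247.5,208)
for u,v in[(240,205),(255,205),(247.5,205)]: print('lug',onz(K,T,u,v,.0178-.006)*1000)
E
python3 - <<'E'
import cv2
i=cv2.imread('pics/w7.png')
cv2.imwrite('pics/w7d.png',cv2.resize(i[180:280,190:310],None,fx=6,fy=6,interpolation=2))
E
```

```text
[ 0.60942089 -0.25979136  0.20791501]
c [ 75.98669912   4.71384225 127.91501033]
edges [ 76.04017817 -18.21776555 127.91501033] [ 76.06300612  27.64718202 127.91501033] [ 98.25218617   4.52106061 127.91501033] [ 52.39611503   4.77793755 127.91501033]
bore [ 75.9145854   -9.78208039 127.91501033] [ 75.92900727  19.21149028 127.91501033] slots [ 94.55632001   4.54176415 127.91501033] [ 56.23177563   4.75645092 127.91501033]
marks [100.72007227   4.43524131 131.91501033] [ 49.99085638   4.85328134 131.91501033]
world c [ 0.64474252 -0.19210241  0.08      ]
lug [19.74633951 -4.60152643 11.8       ]
lug [19.74834551  3.28753842 11.8       ]
lug [19.74734249 -0.65705816 11.8       ]
```

View pics/w7d.png

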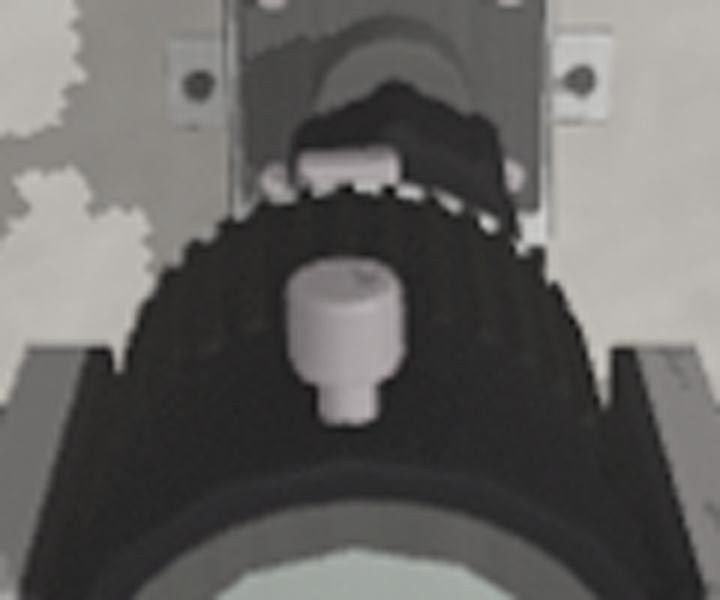

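Call:
{"name": "play_rows", "arguments": {"rows": [[34,45,4.5,0,0,0,1.7],[34,75,4.5,20,0,0,1.7],[34,75,4.5,60,0,0,1.7],[34,75,4.5,95,0,0,1.7],[34,75,4.5,98,0,0,1.7],[34,75,4.5,98,0,0,1.7],[34,75,4.5,98,0,0,1.7],[34,75,4.5,98,0,0,1.7]]}}

```text
t: 8.05
position: [0.6455, -0.195, 0.1125]
orientation: [0.002, 0.847, 0.531, 0.001]
ft_force: [0.1, -0.1, -1.3]
opening: 0.0412
```

```bash
python3 - <<'E'
from h import *
i,K,C,d=cap('wrist','w8.png')
s=robot.state();print(s['position'],s['orientation'],s['opening'],s['ft_force'],s['q'])
cv2.imwrite('pics/w8c.png',cv2.resize(i[150:270,180:320],None,fx=5,fy=5,interpolation=2))
i,K,C,d=cap('scene','s8.png')
cv2.imwrite('pics/s8c.png',cv2.resize(i[110:210,200:330],None,fx=6,fy=6,interpolation=2))
E
```

```text
[ 0.64527678 -0.19491088  0.11217218] [0.00178942 0.84725867 0.53117606 0.00124023] 0.0411644738006667 [-0.0738663  -0.34476713 -1.82045691] [-4.10226245e-01  4.32039181e-01  1.49234989e+00  2.55318653e-05
  1.21284926e+00  4.05821476e-02]
```

View pics/w8c.png

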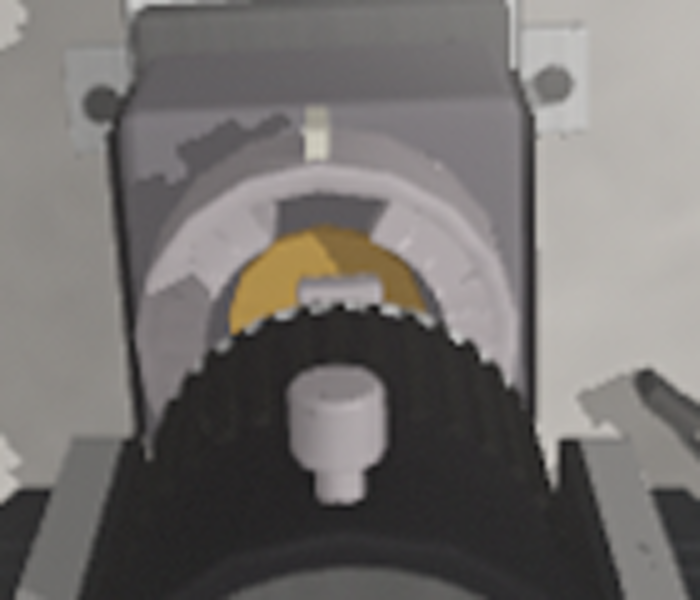

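View pics/s8c.png

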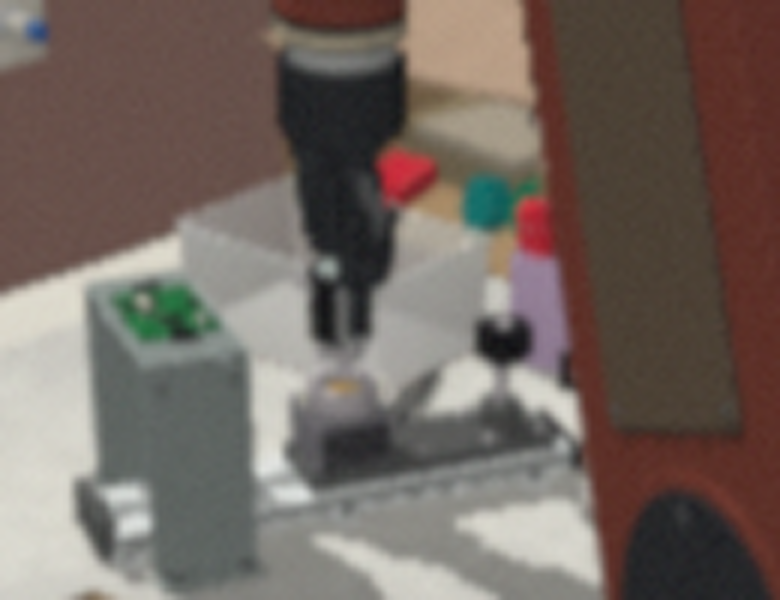

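```bash
python3 - <<'E'
from h import *
i,K,C,d=cap('wrist')
T=np.array(d['tool_from_camera']); s=robot.state(); z=s['position'][2]-.08;print(s['position'],s['orientation'])
f=lambda u,v,z: (onz(K,T,179.6+u/5,149.6+v/5,z)*1000).round(2)
print('slot',f(278,200,z),f(388,205,z),f(272,238,z),f(372,240,z),'outer end',f(333,193,z))
print('ring top',f(325,165,z), 'L',f(140,335,z),'R',f(518,320,z))
print('mark',f(318,112,z+.004),f(316,158,z+.004))
print('lug', f(298,282,.0158),f(382,280,.0158),f(340,278,.0158))
cv2.imwrite('pics/w9c.png',cv2.resize(i[170:220,205:290],None,fx=9,fy=9,interpolation=2))
E
```

```text
[ 0.64467029 -0.19461815  0.11121473] [1.17723603e-03 8.47235893e-01 5.31214972e-01 7.80609396e-04]
slot [21.52 -7.9  31.21] [20.9   4.91 31.21] [16.79 -8.68 31.21] [16.54  3.07 31.21] outer end [22.38 -1.5  31.21]
ring top [25.81 -2.41 31.21] L [  4.34 -24.72  31.21] R [ 6.31 20.58 31.21]
mark [31.02 -3.26 35.21] [25.37 -3.53 35.21]
lug [17.55 -5.13 15.8 ] [17.79  3.94 15.8 ] [18.02 -0.6  15.8 ]
```

View pics/w9c.png

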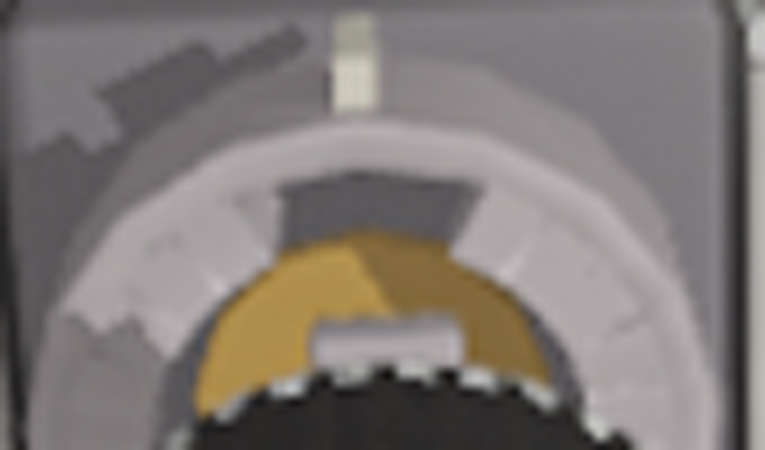

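Call:
{"name": "play_rows", "arguments": {"rows": [[34,1,-1,0,0,0,0],[34,1,-1,0,0,0,0],[34,1,-1,0,0,0,0],[34,1,-1,0,0,0,0],[34,1,-1,0,0,0,0],[34,1,-1,0,0,0,0],[34,1,-1,0,0,0,0],[34,1,-1,0,0,0,0]]}}

```text
t: 9.0
position: [0.6433, -0.1927, 0.1093]
orientation: [-0.0, 0.847, 0.531, -0.0]
ft_force: [0.4, -0.2, -1.4]
opening: 0.0411
```

```bash
python3 - <<'E'
from h import *
i,K,C,d=cap('wrist','w10.png')
s=robot.state();print(s['position'],s['orientation'])
cv2.imwrite('pics/w10c.png',cv2.resize(i[165:225,200:295],None,fx=8,fy=8,interpolation=2))
E
```

```text
[ 0.64330019 -0.19267684  0.10924491] [-2.64872474e-05  8.47169952e-01  5.31322003e-01 -1.87169371e-05]
```

View pics/w10c.png

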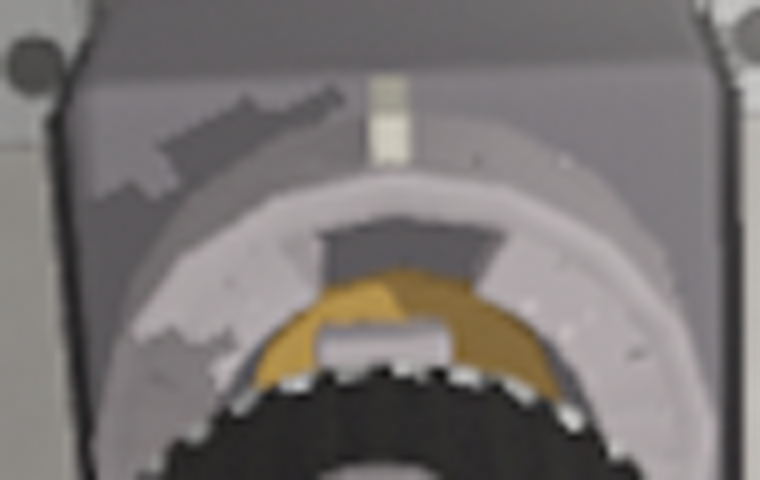

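```bash
python3 - <<'E'
from h import *
i,K,C,d=cap('wrist')
T=np.array(d['tool_from_camera']); s=robot.state(); z=s['position'][2]-.08;print(s['position'],z)
f=lambda u,v,z: (onz(K,T,199.56+u/8,164.56+v/8,z)*1000).round(2)
print('slot out',f(322,235,z),f(505,235,z),'in',f(322,285,z),f(475,285,z),'end',f(400,220,z))
print('ring top',f(400,175,z),'sides',f(100,400,z),f(712,400,z))
print('mark',f(390,120,z+.008),f(390,80,z+.008),f(388,150,z+.004))
print('lug', f(320,332,.0158),f(450,325,.0158),f(385,322,.0158))
print(lensintool(i,K,d)[:2])
E
```

```text
[ 0.64329922 -0.19267705  0.10928907] 0.029289066750681172
slot out [19.54 -5.18 29.29] [19.54  8.06 29.29] in [15.66 -5.22 29.29] [15.66  5.93 29.29] end [20.69  0.46 29.29]
ring top [24.12  0.46 29.29] sides [  6.52 -21.74  29.29] [ 6.53 23.56 29.29]
mark [25.73 -0.29 37.29] [28.84 -0.28 37.29] [24.69 -0.42 33.29]
lug [17.52 -4.94 15.8 ] [18.03  3.84 15.8 ] [18.24 -0.55 15.8 ]
(array([  0.75168243,   0.48512404, -42.        ]), array([  0.99764221,   0.65753172, -42.        ]))
```

Call:
{"name": "play_rows", "arguments": {"rows": [[34,0.9,0.5,3,0,0,0],[34,0.9,0.5,6,0,0,0],[34,0.9,0.5,9,0,0,0],[34,0.9,0.5,12,0,0,0],[34,0.9,0.5,14,0,0,0],[34,0.9,0.5,16,0,0,0],[34,0.9,0.5,16,0,0,0],[34,0.9,0.5,16,0,0,0],[34,0.9,0.5,16,0,0,0]]}}

```text
t: 10.0
position: [0.6443, -0.1922, 0.0935]
orientation: [0.0, 0.847, 0.531, 0.0]
ft_force: [-0.1, -1.0, -1.8]
opening: 0.041
```

```bash
python3 - <<'E'
from h import *
i,K,C,d=cap('wrist','w11.png')
s=robot.state();print(s['position'],s['orientation'],s['ft_force'],s['torque'])
cv2.imwrite('pics/w11c.png',cv2.resize(i[165:265,180:320],None,fx=5.5,fy=5.5,interpolation=2))
print(lensintool(i,K,d)[:2])
E
```

```text
[ 0.64426887 -0.19212416  0.09349833] [1.21868792e-04 8.47174476e-01 5.31314770e-01 8.79922824e-05] [ 0.90756857 -0.47366636 -0.82853831] [ 0.00205515  0.01878423 -0.01180246]
(array([  0.70277485,   0.46826093, -42.        ]), array([  1.00367858,   0.66550256, -42.        ]))
```

View pics/w11c.png

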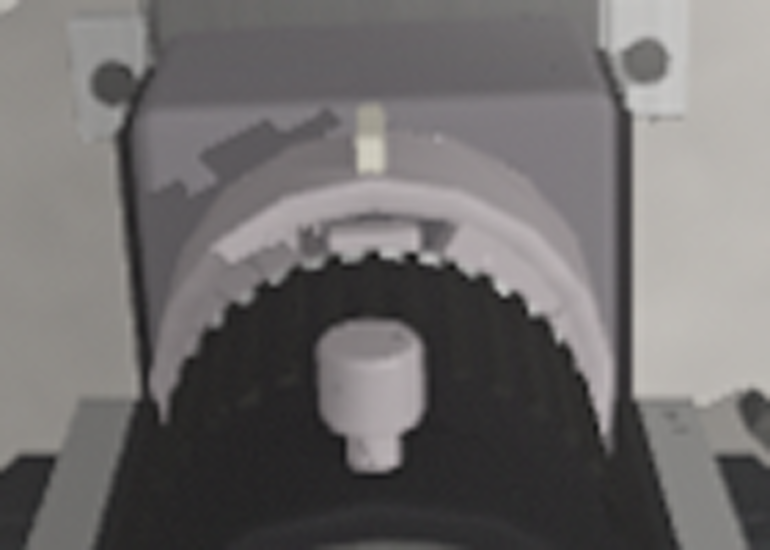

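Call:
{"name": "play_rows", "arguments": {"newtons": 80, "rows": [[34,0,0,2,0,0,0],[34,0,0,4,0,0,0],[34,0,0,6,0,0,0],[34,0,0,8,0,0,0],[34,0,0,8.5,0,0,0],[34,0,0,8.5,0,0,0],[34,0,0,8.5,0,0,0],[34,0,0,8.5,0,0,0]]}}

```text
t: 10.85
position: [0.6445, -0.1922, 0.0859]
orientation: [0.0, 0.847, 0.531, 0.0]
ft_force: [-2.1, 1.8, 5.7]
opening: 0.0407
```

```bash
python3 - <<'E'
from h import *
i,K,C,d=cap('wrist','w12.png')
s=robot.state();print(s['position'],s['orientation'],s['ft_force'],s['torque'])
cv2.imwrite('pics/w12c.png',cv2.resize(i[165:265,180:320],None,fx=5.5,fy=5.5,interpolation=2))
print(lensintool(i,K,d)[:2])
E
```

```text
[ 0.64453317 -0.19219625  0.08585306] [3.93029254e-04 8.47144222e-01 5.31362815e-01 2.68403763e-04] [-1.83968775  1.153189    6.85894473] [ 0.16517583  0.38618201 -0.05743185]
(array([  0.79598431,   0.52671843, -42.        ]), array([  0.97698987,   0.65386004, -42.        ]))
```

View pics/w12c.png

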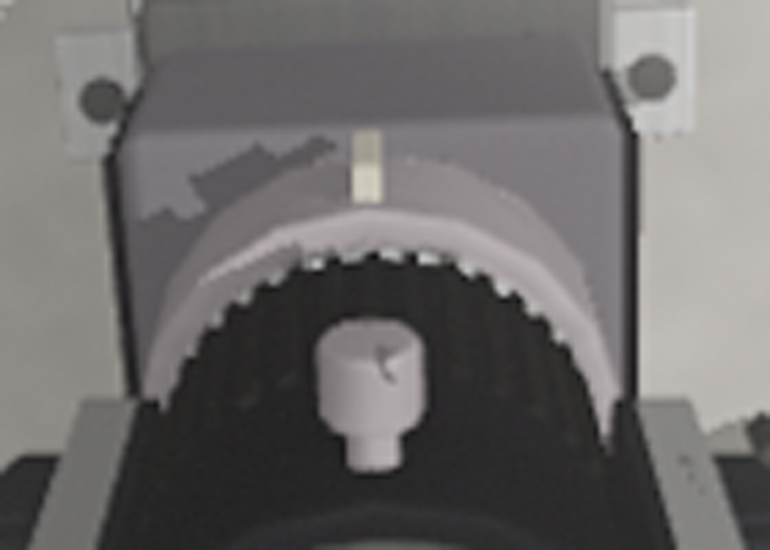

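Call:
{"name": "play_rows", "arguments": {"rows": [[34,0,0,0.8,0,0,0],[34,0.1,-0.1,0.8,0,0,8],[34,0.1,-0.1,0.8,0,0,16],[34,0.2,-0.2,0.8,0,0,24],[34,0.2,-0.3,0.8,0,0,32],[34,0.3,-0.3,0.8,0,0,40],[34,0.4,-0.3,0.8,0,0,45],[34,0.4,-0.3,0.8,0,0,45],[34,0.4,-0.3,0.8,0,0,45]]}}

```text
t: 11.8
position: [0.645, -0.192, 0.0854]
orientation: [0.001, 0.986, 0.167, 0.001]
ft_force: [-1.3, 0.4, 7.0]
opening: 0.0409
```

```bash
python3 - <<'E'
from h import *
i,K,C,d=cap('wrist','w13.png')
s=robot.state();print(s['position'],s['orientation'],s['ft_force'],s['torque'],s['q'][5])
print(lensintool(i,K,d)[:2])
E
```

```text
[ 0.6450005  -0.19197063  0.08546129] [6.65096023e-04 9.86010205e-01 1.66680505e-01 1.02083918e-03] [-0.64952541  1.25079335  6.02111686] [ 0.06922466  0.17254607 -0.03650265] 0.8295359805847781
(array([  1.98264121,   1.12609035, -42.        ]), array([  1.79789806,   1.23549482, -42.        ]))
```

View pics/w13.png

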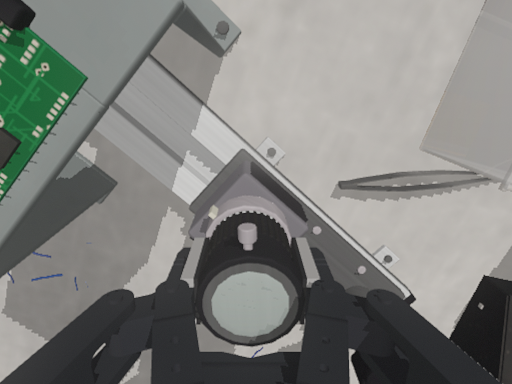

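Call:
{"name": "play_rows", "arguments": {"rows": [[34,0,0.1,0,0,0,8],[34,0,0.2,0,0,0,16],[34,0.1,0.2,0,0,0,24],[34,0.1,0.3,0,0,0,32],[34,0.2,0.3,0,0,0,40],[34,0.3,0.4,0,0,0,46],[34,0.3,0.4,0,0,0,47],[34,0.3,0.4,0,0,0,47],[34,0.3,0.4,0,0,0,47],[34,0.3,0.4,0,0,0,47]]}}

```text
t: 12.85
position: [0.6451, -0.1916, 0.0852]
orientation: [-0.0, 0.971, -0.24, 0.001]
ft_force: [-2.0, 1.8, 6.8]
opening: 0.0408
```

```bash
python3 - <<'E'
from h import *
i,K,C,d=cap('wrist','w14.png')
s=robot.state();print(s['position'],s['orientation'],s['ft_force'],s['torque'],s['q'][5])
print(lensintool(i,K,d)[:2])
E
```

```text
[ 0.64515216 -0.19167258  0.08527157] [-1.53818790e-04  9.70723042e-01 -2.40200414e-01  7.16179822e-04] [-0.93920096  2.40567963  6.46184203] [0.3357596  0.29522556 0.03626481] 1.6496021867504518
(array([  2.85892136,   1.25680269, -42.        ]), array([  2.91886288,   1.1814455 , -42.        ]))
```

View pics/w14.png

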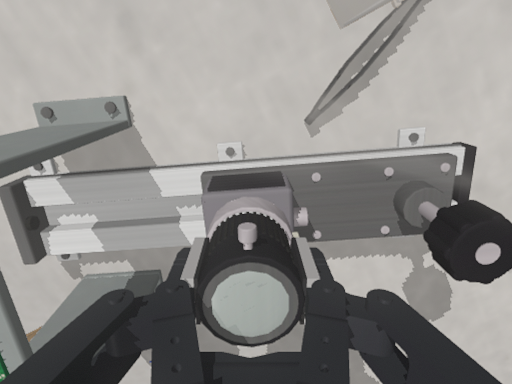

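Call:
{"name": "play_rows", "arguments": {"rows": [[34,0,0,-0.8,0,0,0],[34,0,0,-1.6,0,0,0],[34,0,0,-2.4,0,0,0],[34,0,0,-3.2,0,0,0],[34,0,0,-4,0,0,0],[34,0,0,-4,0,0,0],[34,0,0,-4,0,0,0]]}}

```text
t: 13.6
position: [0.6447, -0.1916, 0.0881]
orientation: [-0.0, 0.971, -0.24, 0.0]
ft_force: [-0.7, 2.6, 4.4]
opening: 0.0406
```

```bash
python3 - <<'E'
from h import *
s=robot.state();print(s['position'],s['orientation'],s['ft_force'],s['torque'],s['q'][5])
E
```

```text
[ 0.64468207 -0.19160792  0.08810146] [-1.90007065e-04  9.70708804e-01 -2.40258942e-01  1.46354410e-04] [-0.74041838  2.61414308  4.38611541] [ 0.68785074 -0.02644465  0.04131644] 1.6496412373962903
```

Call:
{"name": "play_rows", "arguments": {"rows": [[34,0,0,-0.6,0,0,0],[34,0,0,-1.2,0,0,0],[34,0,0,-1.2,0,0,0],[34,0,0,-1.2,0,0,0]]}}

```text
t: 14.0
position: [0.6442, -0.1915, 0.0884]
orientation: [-0.0, 0.971, -0.24, -0.0]
ft_force: [1.9, 4.4, -2.0]
opening: 0.0405
```

```bash
python3 - <<'E'
from h import *
s=robot.state();print(s['position'],s['orientation'],s['ft_force'],s['torque'],s['q'][5])
i,K,C,d=cap('wrist','w15.png')
E
```

```text
[ 0.64416786 -0.19146336  0.08841609] [-2.69233466e-04  9.70702221e-01 -2.40285009e-01 -4.89596379e-04] [ 1.86735358  4.40369136 -1.96446386] [ 0.74081471 -0.33477899 -0.00844098] 1.6496366118722816
```

Call:
{"name": "play_rows", "arguments": {"rows": [[34,0,0,0.9,0,0,0],[42,0,0,0.9,0,0,0],[50,0,0,0.9,0,0,0],[58,0,0,0.9,0,0,0],[58,0,0,0.9,0,0,0],[58,0,0,-10,0,0,0],[58,0,0,-40,0,0,0],[58,0,0,-80,0,0,0],[58,0,0,-110,0,0,0],[58,0,0,-110,0,0,0],[58,0,0,-110,0,0,0]]}}

```text
t: 15.15
position: [0.6452, -0.1924, 0.2014]
orientation: [0.0, 0.971, -0.24, 0.002]
ft_force: [0.3, 0.1, -0.4]
opening: 0.0583
```

```bash
python3 - <<'E'
from h import *
i,K,C,d=cap('wrist','w16.png')
s=robot.state();print(s['position'],s['orientation'],s['ft_force'],s['q'])
E
```

```text
[ 0.64427427 -0.19194144  0.19935593] [ 9.45126405e-05  9.70683964e-01 -2.40359380e-01  4.49592548e-05] [-0.39524658  0.77147614 -1.08738327] [-4.06647876e-01  3.53343190e-01  1.42477405e+00 -1.75583166e-04
  1.36335585e+00  1.64965674e+00]
```

View pics/w16.png

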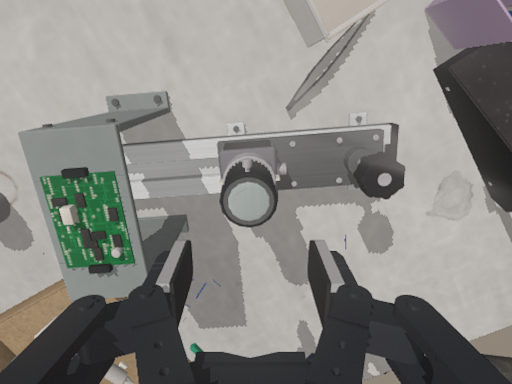

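```bash
python3 - <<'E'
from h import *
i,K,C,d=cap('wrist')
print('purple',[onz(K,C,490,25,z).round(3) for z in (.0,.1,.2)])
print('purple2',[onz(K,C,430,15,z).round(3) for z in (.0,.1)])
print('knobtop',onz(K,C,380,177,.1), 'screw',onz(K,C,384.5,180,.1))
g=(i.max(2)<45).astype(np.uint8); g[:, :345]=0; g[:, 415:]=0; g[:140]=0; g[210:]=0
n,l,st,ce=cv2.connectedComponentsWithStats(g); k=1+np.argmax(st[1:,4]);print(st[k],ce[k],onz(K,C,*ce[k],.095))
cv2.imwrite('pics/w16k.png',cv2.resize(i[130:230,330:430],None,fx=6,fy=6,interpolation=2))
o=onz(K,C,248.5,200,.1295);print('lens top',o)
a=np.radians(66.4); m=np.array([.6447,-.1921]);print('pred knob',m-.11*np.array([np.cos(a),np.sin(a)]))
# rail edge dir at z .018 
p=onz(K,C,130,145.5,.018);q=onz(K,C,393,126.5,.018);print(np.degrees(np.arctan2(*(p-q)[[1,0]])))
print(proj(K,C,[.6007,-.2928,.1]))
E
```

```text
purple [array([ 0.653, -0.463,  0.   ]), array([ 0.672, -0.395,  0.1  ]), array([ 0.691, -0.328,  0.2  ])]
purple2 [array([ 0.689, -0.414,  0.   ]), array([ 0.698, -0.36 ,  0.1  ])]
knobtop [ 0.60407726 -0.28998715  0.1       ] screw [ 0.600006   -0.29230887  0.1       ]Traceback (most recent call last):
  File "<stdin>", line 7, in <module>
    return _wrapfunc(a, 'argmax', axis=axis, out=out, **kwds)
    return bound(*args, **kwds)
ValueError: attempt to get argmax of an empty sequence
```

Call:
{"name": "play_rows", "arguments": {"rows": [[70,8,40,0,0,0,-8],[70,8,80,0,0,0,-16],[70,8,110,0,0,0,-24],[70,8,110,0,0,0,-32],[70,8,110,0,0,0,-40],[70,8,110,0,0,0,-48],[70,8,110,0,0,0,-56],[70,8,110,0,0,0,-64],[70,8,110,0,0,0,-72],[70,8,110,0,0,0,-80],[70,8,110,0,0,0,-88],[70,8,110,0,0,0,-94],[70,8,110,0,0,0,-94],[70,8,110,0,0,0,-94],[70,8,110,0,0,0,-94],[70,8,110,0,0,0,-94]]}}

```text
t: 16.85
position: [0.6001, -0.2928, 0.1989]
orientation: [-0.0, 0.838, 0.545, -0.0]
ft_force: [0.4, 0.1, 0.5]
opening: 0.0698
```

```bash
python3 - <<'E'
from h import *
i,K,C,d=cap('wrist','w17.png')
s=robot.state();print(s['position'],s['orientation'],s['q'])
print(proj(K,C,[.6003,-.2926,.1]))
E
```

```text
[ 0.60016843 -0.29285586  0.19900522] [-1.30326462e-04  8.38026116e-01  5.45630103e-01 -5.79410168e-05] [-5.71938714e-01  3.43498720e-01  1.43792213e+00  9.84770525e-07
  1.36045705e+00 -1.55424246e-01]
[249.22670442 186.57092575]
```

View pics/w17.png

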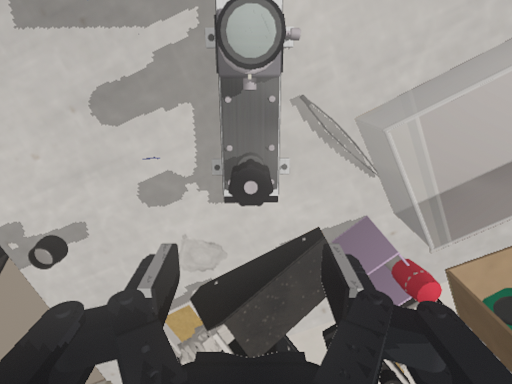

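Call:
{"name": "play_rows", "arguments": {"newtons": 60, "rows": [[70,0,0.6,45,0,0,0],[70,0,0.6,85,0,0,0],[70,0,0.6,115,0,0,0],[70,0,0.6,128,0,0,0],[70,0,0.6,128,0,0,0],[70,0,0.6,128,0,0,0],[55,0,0.6,128,0,0,0],[45,0,0.6,128,0,0,0],[40,0,0.6,128,0,0,0],[30,0,0.6,128,0,0,0],[30,0,0.6,128,0,0,0],[30,0,0.6,128,0,0,0]]}}

```text
t: 18.1
position: [0.6005, -0.2931, 0.0728]
orientation: [-0.0, 0.838, 0.546, -0.0]
ft_force: [-5.9, 2.3, 8.0]
opening: 0.0331
```

```bash
python3 - <<'E'
from h import *
i,K,C,d=cap('wrist','w18.png')
s=robot.state();print(s['position'],s['orientation'],s['opening'],s['ft_force'],s['torque'])
E
```

```text
[ 0.60050105 -0.29314683  0.07276531] [-1.45167086e-04  8.37757981e-01  5.46041650e-01 -2.46938783e-04] 0.033594462123579756 [-5.6648306   2.51396971  8.32254981] [0.28954794 0.65788661 0.02400802]
```

View pics/w18.png

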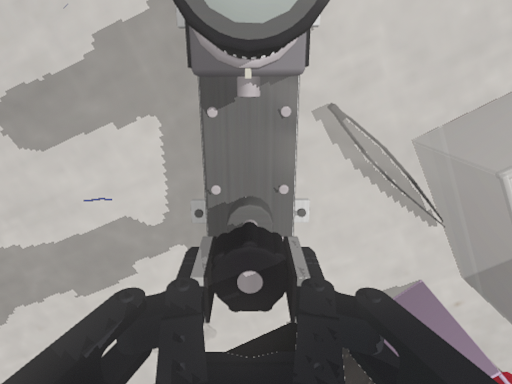

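Call:
{"name": "play_rows", "arguments": {"rows": [[30,0,-0.6,-0.7,0,0,0],[30,0,-0.6,-0.7,0,0,-8],[30,0,-0.6,-0.7,0,0,-16],[30,0,-0.6,-0.7,0,0,-24],[30,0,-0.6,-0.7,0,0,-32],[30,0,-0.6,-0.7,0,0,-40],[30,0,-0.6,-0.7,0,0,-40],[30,0,-0.6,-0.7,0,0,-40]]}}

```text
t: 18.95
position: [0.6012, -0.2931, 0.0728]
orientation: [0.001, 0.602, 0.799, 0.0]
ft_force: [1.5, 0.4, 3.9]
opening: 0.0332
```

```bash
python3 - <<'E'
from h import *
i,K,C,d=cap('wrist','w19.png')
s=robot.state();print(s['position'],s['orientation'],s['opening'],s['ft_force'],s['torque'])
E
```

```text
[ 0.60114546 -0.29314563  0.07283869] [1.08424847e-03 6.01763562e-01 7.98673500e-01 2.83927611e-04] 0.0332576734359024 [1.14803701 1.52635804 2.974412  ] [ 0.15536754 -0.47835041  0.01488919]
```

View pics/w19.png

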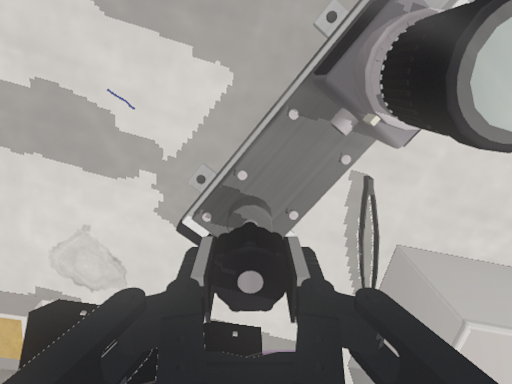

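Call:
{"name": "play_rows", "arguments": {"rows": [[30,0,0,0,0,0,-8],[30,0,0,0,0,0,-16],[30,0,0,0,0,0,-24],[30,0,0,0,0,0,-32],[30,0,0,0,0,0,-40],[30,0,0,0,0,0,-41.5],[30,0,0,0,0,0,-41.5],[30,0,0,0,0,0,-41.5],[30,0,0,0,0,0,-41.5]]}}

```text
t: 19.9
position: [0.6013, -0.2936, 0.0728]
orientation: [0.002, 0.281, 0.96, -0.0]
ft_force: [4.9, -0.3, 4.1]
opening: 0.0332
```

```bash
python3 - <<'E'
from h import *
i,K,C,d=cap('wrist','w20.png')
s=robot.state();print(s['position'],s['orientation'],s['opening'],s['ft_force'],s['torque'],s['q'])
o=s['orientation'];a=2*np.arctan2(o[2],o[1]);r=np.radians(66.4);print('a',np.degrees(a))
x=np.array([np.cos(a),np.sin(a)]);y=np.array([np.sin(a),-np.cos(a)]);ra=np.array([np.cos(r),np.sin(r)]);print('rail in tool',ra@x,ra@y)
E
```

```text
[ 0.60135568 -0.29354299  0.07280648] [ 1.50206767e-03  2.80965836e-01  9.59716594e-01 -4.99316464e-05] 0.03352285546467369 [ 5.27607132 -1.16576333  4.56521975] [ 0.10132334 -0.95491151 -1.35619823] [-5.72220437e-01  4.66845928e-01  1.52556874e+00  8.29470306e-04
  1.14626891e+00 -1.57375598e+00]
a 147.36424756784038
rail in tool 0.15705074975471317 0.9875905335722303
```

View pics/w20.png

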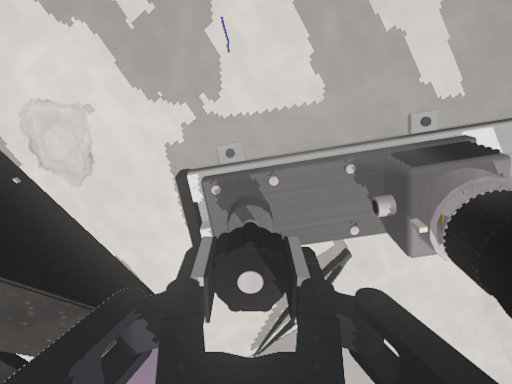

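Call:
{"name": "play_rows", "arguments": {"rows": [[30,0,0,0,0,0,1.2],[30,1.6,9.9,0,0,0,1.2],[30,3.1,19.8,0,0,0,1.2],[30,4.7,29.6,0,0,0,1.2],[30,6.3,39.5,0,0,0,1.2],[30,7.9,49.4,0,0,0,1.2],[30,7.9,49.4,0,0,0,1.2],[30,7.9,49.4,0,0,0,1.2]]}}

```text
t: 20.75
position: [0.6213, -0.2472, 0.0728]
orientation: [0.001, 0.29, 0.957, -0.0]
ft_force: [5.4, -1.0, 3.5]
opening: 0.0331
```

```bash
cat > st.py <<'E'
from h import *
s=robot.state();print(s['position'],s['orientation'],s['opening'],s['ft_force'],s['torque'])
o=s['orientation'];a=2*np.arctan2(o[2],o[1]);r=np.radians(66.4)
x=np.array([np.cos(a),np.sin(a)]);y=np.array([np.sin(a),-np.cos(a)]);ra=np.array([np.cos(r),np.sin(r)]);print('rail in tool',ra@x,ra@y)
p=s['position'][:2]-np.array([.6013,-.2935]);n=np.array([-ra[1],ra[0]]);f=s['ft_force'][:2]
print('along',p@ra*1000,'lat',p@n*1000,'F',f@ra,f@n)
E
python3 st.py
```

```text
[ 0.62126718 -0.24718712  0.07282105] [ 1.49511891e-03  2.89525510e-01  9.57169059e-01 -3.69182497e-04] 0.03312164316576782 [ 5.43896    -1.04234428  3.54802774] [ 0.09553699 -0.95204572 -0.2632241 ]
rail in tool 0.17466464962465392 0.9846279805954617
along 50.433242294074915 lat 0.24413750438666432 F 1.2223169276561248 -5.401361758683176
```

Call:
{"name": "play_rows", "arguments": {"rows": [[30,1.3,9.9,0,0,0,0],[30,3,19.7,0,0,0,0],[30,4.8,29.5,0,0,0,0],[30,6.5,39.4,0,0,0,0],[30,7.9,47.3,0,0,0,0],[30,7.9,47.3,0,0,0,0],[30,7.9,47.3,0,0,0,0]]}}

```text
t: 21.45
position: [0.6403, -0.2032, 0.0728]
orientation: [0.001, 0.29, 0.957, -0.0]
ft_force: [3.0, -0.4, 5.6]
opening: 0.0333
```

```bash
python3 st.py
```

```text
[ 0.64027697 -0.2032124   0.07281679] [ 8.75410370e-04  2.89544979e-01  9.57163972e-01 -2.64225525e-04] 0.03328263467260838 [ 3.03171452 -0.448558    5.64868753] [ 0.20860363 -0.59022233 -0.24688023]
rail in tool 0.17470424660831244 0.9846209556052633
along 98.34058603586182 lat 0.4295158456615007 F 0.8027021438727338 -2.9577299516697146
```

Not at the stop yet; continue in small steps.

Call:
{"name": "play_rows", "arguments": {"rows": [[30,0.7,4,0,0,0,0],[30,1.4,8,0,0,0,0],[30,1.8,10,0,0,0,0],[30,1.8,10,0,0,0,0]]}}

```text
t: 21.85
position: [0.6441, -0.1942, 0.0728]
orientation: [0.001, 0.29, 0.957, -0.0]
ft_force: [3.3, -0.4, 5.3]
opening: 0.0333
```

```bash
python3 st.py
```

```text
[ 0.64414336 -0.19419666  0.07278109] [ 8.20859113e-04  2.89673108e-01  9.57125198e-01 -4.15695566e-04] 0.033257555315077396 [ 3.33338194 -0.37588907  5.26118852] [ 0.15592745 -0.63897436 -0.26608168]
rail in tool 0.1749678582852661 0.9845741457945496
along 108.15017642366632 lat 0.4959354563716076 F 0.9900654992537629 -3.2050737948164736
```

Call:
{"name": "play_rows", "arguments": {"rows": [[30,0.7,4,0,0,0,0],[30,1.1,6,0,0,0,0],[30,1.1,6,0,0,0,0]]}}

```text
t: 22.15
position: [0.6459, -0.1902, 0.0728]
orientation: [0.001, 0.29, 0.957, -0.002]
ft_force: [-0.6, -5.6, 6.4]
opening: 0.0332
```

```bash
python3 st.py
```

```text
[ 0.6458727  -0.19019081  0.07280822] [ 5.79292268e-04  2.89779726e-01  9.57091805e-01 -1.62824445e-03] 0.03316384146564567 [-0.59385218 -5.59111092  6.35589639] [-0.48795159 -0.22826055 -0.20636565]
rail in tool 0.17518784764102935 0.9845350263138959
along 112.51332705439536 lat 0.5149736998906234 F -5.36123380717166 -1.694211842185488
```

Call:
{"name": "play_rows", "arguments": {"rows": [[30,0.2,1,0,0,0,0],[30,0.2,1,0,0,0,0],[30,0.2,1,0,0,0,0]]}}

```text
t: 22.45
position: [0.6459, -0.1901, 0.0728]
orientation: [0.0, 0.29, 0.957, -0.002]
ft_force: [-0.6, -8.9, 6.6]
opening: 0.0335
```

```bash
python3 st.py; python3 - <<'E'
from h import *
i,K,C,d=cap('wrist','w21.png')
i,K,C,d=cap('scene'); cv2.imwrite('pics/s21c.png',cv2.resize(i[110:210,200:330],None,fx=6,fy=6,interpolation=2))
i,K,C,d=cap('top'); cv2.imwrite('pics/t21c.png',cv2.resize(i[110:210,225:335],None,fx=6,fy=6,interpolation=2))
E
```

```text
[ 0.64588147 -0.19013526  0.07280544] [ 4.58423952e-04  2.89966279e-01  9.57034557e-01 -2.05014623e-03] 0.03350611231690944 [-0.56072804 -8.90066722  6.63940073] [-0.87916422 -0.04311454 -0.18607928]
rail in tool 0.17557207468447628 0.9844665797227394
along 112.56774538407498 lat 0.529179544985248 F -8.380726633862011 -3.049543237130357
```

View pics/s21c.png

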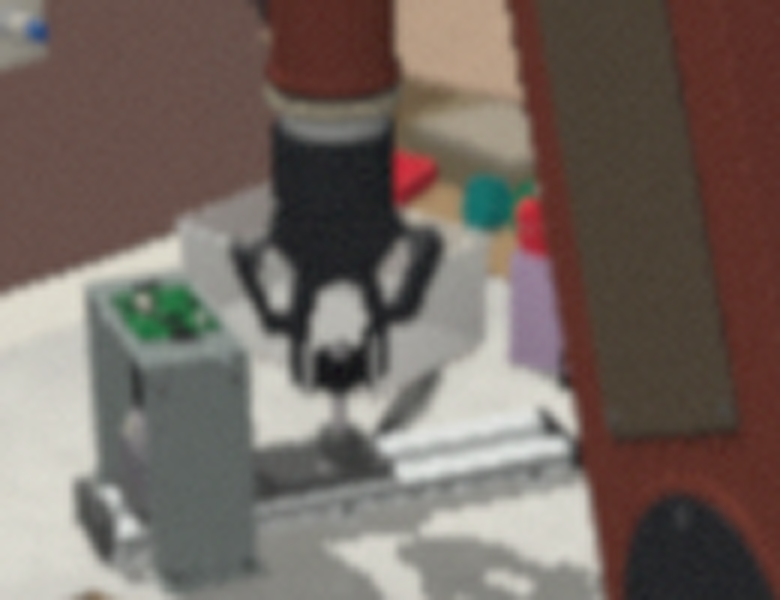

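View pics/w21.png

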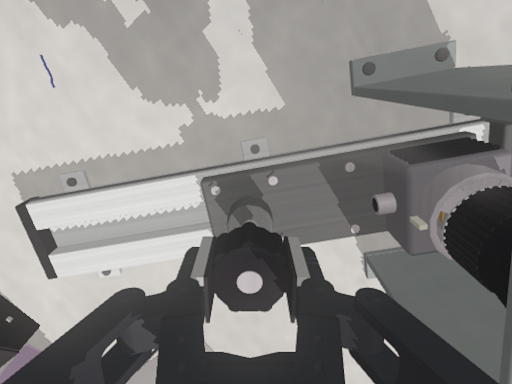

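Call:
{"name": "play_rows", "arguments": {"rows": [[30,0,-0.2,0,0,0,8],[30,0,-0.2,0,0,0,16],[30,0,-0.2,0,0,0,24],[30,0,-0.2,0,0,0,32],[30,0,-0.2,0,0,0,40],[30,0,-0.2,0,0,0,48],[30,0,-0.2,0,0,0,56],[30,0,-0.2,0,0,0,64],[30,0,-0.2,0,0,0,72],[30,0,-0.2,0,0,0,76],[30,0,-0.2,0,0,0,76],[30,0,-0.2,0,0,0,76]]}}

```text
t: 23.8
position: [0.6446, -0.1906, 0.0728]
orientation: [0.001, 0.818, 0.576, -0.003]
ft_force: [-5.0, -8.2, 8.2]
opening: 0.033
```

```bash
python3 st.py
```

```text
[ 0.64464153 -0.19059829  0.07276496] [ 0.00106244  0.81760463  0.57577356 -0.00252148] 0.03299087356781562 [-5.04836089 -8.18596932  8.19081344] [-1.31732357  0.61087856 -0.07125167]
rail in tool 0.9976748342917264 0.06815368677464446
along 111.64703093565744 lat 1.480032738936932 F -9.522423586477883 1.3488848634171913
```

Call:
{"name": "play_rows", "arguments": {"rows": [[30,0,0,0,0,0,3],[30,0,0,0,0,0,5],[30,0,0,0,0,0,5.5],[30,0,0,0,0,0,5.5]]}}

```text
t: 24.2
position: [0.6445, -0.1906, 0.0728]
orientation: [0.001, 0.844, 0.537, -0.003]
ft_force: [-7.6, -7.6, 8.8]
opening: 0.0335
```

```bash
python3 st.py
```

```text
[ 0.64452496 -0.19057273  0.07276534] [ 0.00130609  0.84372389  0.53676847 -0.00281154] 0.033485422726560236 [-7.57859623 -7.62506762  8.79977205] [-1.35996294  0.69929809  0.88674391]
rail in tool 0.9996700873677764 -0.025684945437012798
along 111.62378720397031 lat 1.5970930777037446 F -10.021411448481816 3.892054682150225
```

Call:
{"name": "play_rows", "arguments": {"rows": [[30,-0.3,0,0,0,0,-0.8],[36,-0.3,0,0,0,0,-0.8],[45,-0.3,0,0,0,0,-0.8],[58,-0.3,0,0,0,0,-0.8],[65,-0.3,0,0,0,0,-0.8],[65,-0.3,0,0,0,0,-0.8],[65,-0.3,0,-15,0,0,-0.8],[65,-0.3,0,-60,0,0,-0.8],[65,-0.3,0,-100,0,0,-0.8],[65,-0.3,0,-130,0,0,-0.8],[65,-0.3,0,-130,0,0,-0.8],[65,-0.3,0,-130,0,0,-0.8]]}}

```text
t: 25.4
position: [0.6468, -0.1879, 0.2042]
orientation: [0.001, 0.84, 0.543, 0.001]
ft_force: [0.9, 0.1, -0.1]
opening: 0.0651
```

```bash
python3 st.py; python3 - <<'E'
from h import *
i,K,C,d=cap('wrist','w22.png')
print('knob pred', proj(K,C,[.6459,-.190,.1]))
i,K,C,d=cap('scene'); cv2.imwrite('pics/s22.png',i)
cv2.imwrite('pics/s22c.png',cv2.resize(i[110:210,200:330],None,fx=6,fy=6,interpolation=2))
i,K,C,d=cap('top','t22.png'); cv2.imwrite('pics/t22c.png',cv2.resize(i[110:210,225:335],None,fx=6,fy=6,interpolation=2))
E
```

```text
[ 0.64678799 -0.18791929  0.20423639] [0.00137643 0.83966474 0.54310254 0.00093212] 0.06508663456492579 [ 0.86258268  0.06360376 -0.05856577] [ 0.03961522 -0.00388974 -0.02513007]
rail in tool 0.9999433799499796 -0.010641282545387558
along 114.96129818641032 lat 0.5856393917826065 F 0.4036182568619488 -0.7649749123485047
knob pred [248.68641343 187.39746394]
```

View pics/w22.png

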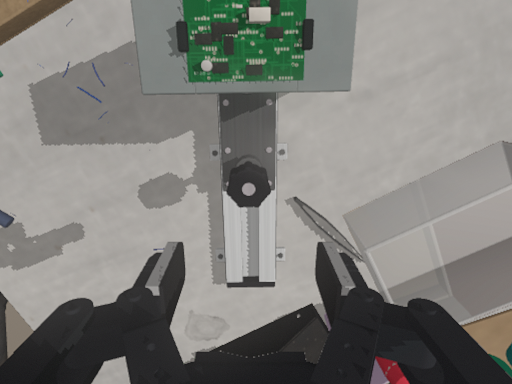

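View pics/s22c.png

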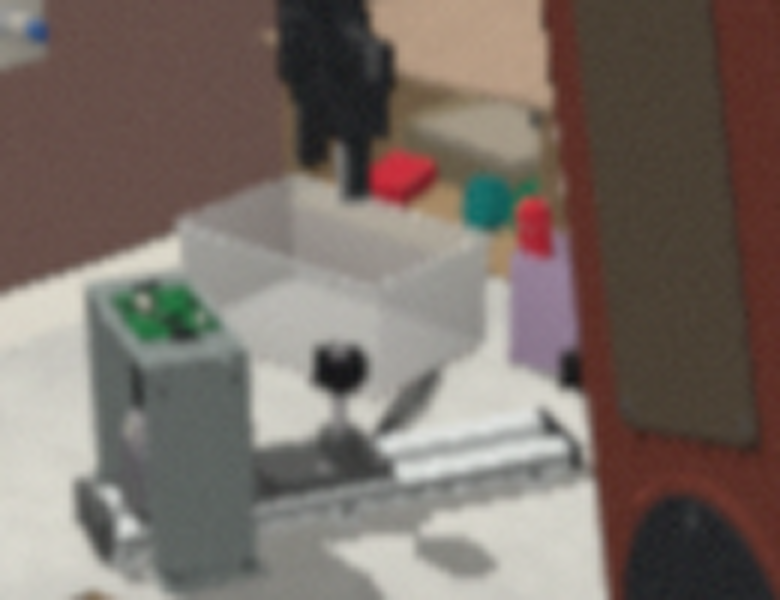

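View pics/t22.png

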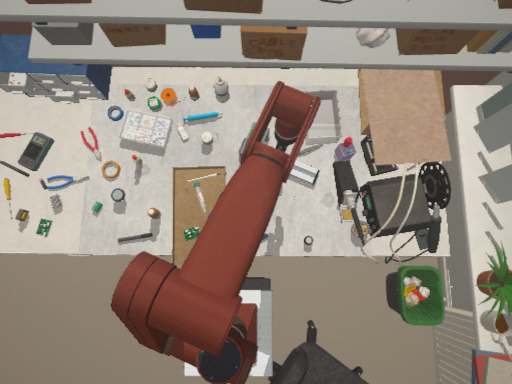

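```bash
python3 - <<'E'
import cv2,numpy as np
a=cv2.imread('pics/w17.png')[150:215,215:290];b=cv2.imread('pics/w22.png')[152:217,212:287]
cv2.imwrite('pics/kn.png',cv2.convertScaleAbs(cv2.resize(np.hstack([a,b]),None,fx=5,fy=5,interpolation=2),alpha=2))
E
```

```text
(no output)
```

View pics/kn.png

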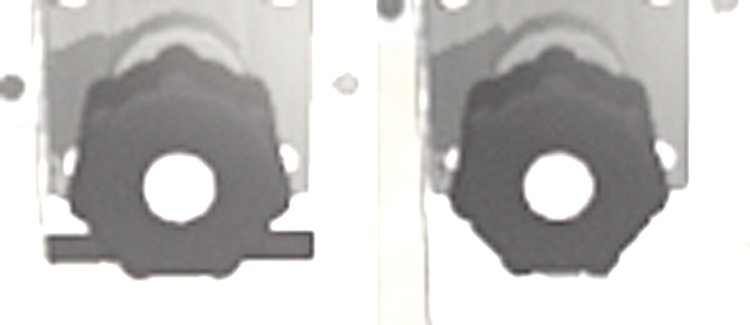

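```bash
python3 -c "
from bench import robot
print(robot.sign_off())"
```

```text
the job is handed in; nothing more can be done
None
```

The tall lens is fitted and locked, and the carriage stands at the stop under the bridge with its knob tight. I handed the job in at about 25.5 s.

- **Lens:** I set the lugs into the slots, pressed the lens to about 12.5 mm below the mount face, and turned it 92° clockwise. On rising it stopped near the lock height. A further pull moved it only 0.3 mm while the upward spring force turned into resistance, so I took it as locked. I judged this by force and position, and did not look at the lugs in their notches.
- **Carriage:** I turned the knob anticlockwise to its loose stop, where the torque was about 1.4 N m. The carriage then slid 112.5 mm and stopped dead, with the resistance rising from 5 to 8 N without movement. The knob was still at that place after I let go.
- **Knob:** I turned it back to the tight stop, where the torque was about 0.9 N m. Its lobes look the same as in the picture taken before loosening.
- **Bystanders:** Nothing else was touched on purpose. In the last top view the short lens, small bottle, brown bottle, jar and eye loupe stand where they were, judged by eye only.

**Disagreements:** The pictures and the measured arm positions differed by 1 to 2.5 mm before the arm had settled, and agreed within about 0.5 mm when I inserted the lens. The lens sat about 2° off in the grip. That may leave its final angle 1 to 2° short of the quarter turn, which I did not measure more closely.

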